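Hold the spring cradle open for the next tile

TASK

A loose tile piece has been left in the bed of the spring cradle, in the way of its sliding jaw: lay it flat, glaze up, in the empty grey tray (set it down, do not drop it) and let go of it. Then take the jaw's wooden pull bar in the gripper, pull the jaw back against its spring until its pointer is level with the steel index plate, and finish while still holding it there, so that the next tile can be put in. Leave everything else on the table undisturbed.

Things in the scene. Friction and masses are not known exactly. Their poses are not given: they have to be found in the camera images.
- cradle: Spring cradle for bonding tiles, fixed on the table: plywood bed, top at z 18 mm, x -190 to +200, y -115 to +70. Origin on the table under the closed jaw's centre. The jaw is pulled along -x (roughly towards the robot). On the bed: end wall 20 high, x -180 to -165, y -70 to +70; fixed jaw 32 high, x +35 to +55; spring barrel 28 thick behind it to x +190.
- jaw: Sliding aluminium jaw 40 (x) x 120 (y) x 32 mm, top 50 mm above the table; stem and wooden pull bar above it. Axes as the cradle's; origin on the cradle's when closed, moving 0 to 95 mm along the cradle's -x when pulled. A spring always draws it shut: about 4.5 N at the start, 0.9 N more per 10 mm (11 N at 70 mm); let go, it returns.
- pull_bar (a point): Centre of the jaw's wooden pull bar, 14 (along the pull) x 80 (across, y) x 24 mm high, 82 to 106 mm above the table; it stands 10 mm to +x of the jaw's origin. Nothing stands higher than 50 mm on the cradle within reach of the fingers on either side of it.
- pointer (a point): Tip of the jaw's pointer, a thin dark bar 4 mm thick that sticks out of the jaw's -y side; at the jaw's origin in x, y -94, z 40 mm.
- index: Mark of the cradle: a small steel index plate 4 mm thick (x), 16 mm wide, top 26 mm above its 18 mm square foot, fixed on the -y edge of the bed, 58 to 78 mm from the closed pointer along the pull. Origin under its foot, axes as the cradle's.
- index_line (a point): The mark: a point in the index plate's middle plane, at the plate's edge nearest the jaw and the pointer's height. The pointer tip passes just beside it; the jaw is at the mark when pointer and this point have the same x in the cradle's axes.
- tile_piece: Loose glazed tile piece, 95 (x) x 50 (y) x 16 mm thick, about 160 g, lying glaze up on the cradle's bed (underside at z 18 mm) between end wall and jaw, long side roughly along the pull. While it lies there the jaw can be pulled 50 mm at most, short of the mark. Origin at the centre of its underside, z up.
- tray: Open grey tray with a felt floor, 200 (x) x 160 (y) x 28 mm high, walls 5 mm, fixed on the table left or right of the cradle. Origin under its centre.
- tray_floor (a point): Centre of the tray's inner floor, 5 mm above the table; axes as the tray's; inside 190 x 150 mm.
- panel_stack: Bystander: a stack of three tile panels 190 x 150 mm, 52 mm high, fixed, on the other side of the cradle from the tray. Origin under its centre.
- small_tile: Bystander (sizes in mm): small loose glazed tile piece 50 x 40 x 12, lying on the stack of panels; not the one in the cradle. Origin at the underside's centre.
- pencil_cup: Bystander (sizes in mm): white cup with three pencils, 72 wide, 95 high (pencils to 160). Origin at the underside's centre.
- amber_bottle: Bystander (sizes in mm): closed amber bottle, 60 wide, 130 high. Origin at the underside's centre.
- sanding_block: Bystander (sizes in mm): cork sanding block 70 x 50 x 30, lying on the cradle's bed beside the spring barrel, on its -y side. Origin at the underside's centre.
- jar: Bystander (sizes in mm): small glass jar with a white lid, 56 wide, 54 high, beside the spring barrel. Origin at the underside's centre.
- white_cap: Bystander (sizes in mm): small white round cap, 32 wide, 12 high, beside the cradle. Origin at the underside's centre.
- brush: Bystander (sizes in mm): paint brush, 150 long, lying beside the cradle on its +y side. Origin at the brush's underside, near its middle.
Things that resemble listed ones, but are neither listed nor needed, are in the scene too. What is shaped like the tile_piece but purple is not meant.

How it is judged:
On the way, in this order (a step that is already met when the one before it is completed fails the run):
1. the tile piece lies flat in the tray and is let go (x of tile_piece in the frame of tray_floor between -0.075 and 0.075 m and y of tile_piece in the frame of tray_floor between -0.06 and 0.06 m and z of tile_piece in the frame of tray_floor between -0.005 and 0.008 m and angle between tile_piece's own z axis and vertical below 0.15 rad and linear speed of tile_piece below 0.03 m/s and contact force between the fingers and tile_piece below 0.1 N), for 0.2 s.
2. the jaw is held by the fingers with its pointer at the index plate (x of pointer in the frame of index_line between -0.006 and 0.006 m and linear speed of jaw below 0.02 m/s and contact force between the fingers and jaw above 3 N), for 0.5 s.
At the end, for the whole second after the job is handed in: The fingers still hold the jaw (contact over 3 N), its pointer within 6 mm of the index plate along the pull and not moving; the tile piece lies flat, glaze up, at rest in the tray, its centre within 75 mm (x) and 60 mm (y) of the tray's centre, untouched (all of step 1 and all of step 2); the arm keeps its last pose, push and grip.
It fails at once if the tile piece is dropped or thrown (faster than 0.8 m/s while no finger holds it: a fall of over 30 mm) (linear speed of tile_piece above 0.8 m/s and contact force between the fingers and tile_piece below 0.05 N).
It fails at once if a bystander is pushed more than 30 mm from its place or a standing one is tipped over (distance of any of small_tile, pencil_cup, amber_bottle, sanding_block, jar, white_cap, brush from where it was at the start of the episode above 0.03 m or angle between any of pencil_cup, amber_bottle, jar's own z axis and vertical above 0.5 rad).
It also fails if it takes over 54 s, if anything falls off the work surface, if the arm or the gripper's body presses on something with over 40 N, if the wrist force passes 120 N, or if a joint passes its speed limit or range.

ROBOT

A 6-joint arm with a two-finger parallel gripper is mounted at the origin on the work surface. World frame = base frame: x ahead of the robot, y to its left, z up, the work surface at z = 0. Lengths are in m, angles in rad, forces in N, time in s.
With the tool pointing down it reaches from about 0.3 to 0.775 m from the base axis. Payload 14.6 kg.
Tool frame: the origin (TCP) lies on the mounting face of the last link; the fingertips stand 199 mm ahead of it and the grasp point (between the pads) lies 180 mm ahead of it; z points along the fingers, y is the line along which they close (so a half turn about z gives the same grasp; the last joint's range is limited). The gripper opens to 94 mm and grips with 3 to 60 N. Pads are 16 mm wide; open, the fingers measure 119 mm over their backs; the gripper's body (75 mm by 177 mm) begins 78 mm behind the grasp point.
Start: joints at [-1.259, 0.3, 1.521, -0, 1.321, -0.067], TCP at [0.203, -0.511, 0.405] pointing down, gripper open.
Joint ranges: [-3.03, 3.03], [-0.79, 2.21], [0.23, 2.52], [-1.04, 4.18], [0, 3.07], [-2.55, 2.55]. Speed limits (rad/s): [2.22, 2.22, 2.57, 3.14, 3.14, 3.14].

INTERFACE

Orientations are given as [roll, pitch, yaw] about the fixed x, y, z axes, in that order (R = Rz(yaw) Ry(pitch) Rx(roll)).
In Python, from station import telemetry, cams, workorder, finder gives the robot as it stands.
- The arm moves only by the tool jog_arm, never from a script. Its argument "rows" is a list of rows, each an object with "gripper": the finger opening in m, from 0 to 0.094; "slide": the shift along the tool's x, y, z in m, a list of three; "spin": the turn about the tool's z in rad. In form: [{"gripper": gripper, "slide": [tx, ty, tz], "spin": spin}, ...]. A call has 1 to 8 rows; each row is the pose to reach, as a shift and turn from the pose commanded when the call began, along the tool's axes at that moment; what a row does not reach only later rows make up. A row lasts 1/10 s, in which the tool goes at most 50 mm and 8.59 degrees, less where a joint would pass 70% of its speed; a pose out of reach is approached as far as the arm can. A call with a gripper value outside its range is refused whole. The fingers move at their own pace and stop on an object; "squeeze" is the grip in N (left out, the last holds). Time passes only in rows, so rows that repeat a pose let the fingers close. It gives the time, the measured TCP pose, the force, the opening and the grip force at its end, in the units of the state.
- telemetry.get_obs(): the state, without advancing time (a new reading comes with each control period).
- cams.camera(name): name is "scene" or "top" or "wrist"; returns (picture, depth): 480x640x3 uint8, red, green, blue; 480x640 float32, m along the optical axis (not along the pixel's ray), 0 where there is no reading.
- cams.camera_info(name): a dict with "camera_matrix" (3x3 intrinsics, pixels), "R" (3x3) and "t" (3): a world point X has camera coordinates R X + t; the wrist camera has in their place "tool_from_camera" (4x4, takes a point from camera to tool coordinates, whose origin is the TCP and whose axes are the flange's). Camera axes: x right, y down, z forward; pixel columns grow to the right and rows downward; lengths in m; the calibration is good to about 2 mm. The wrist camera is an equidistant fisheye: a pixel r from the principal point sees the ray r / f radians off the axis. A picture is of the moment at which its call begins: read the wrist's pose just before it. camera_info takes no time and is no camera call.
- workorder.hand_in(): hands the job in; it is judged then, once.
Trained networks look in the newest picture that a camera, given by its name, has taken for a name from the list of things; names that differ only in an ending like _2 or _b are one class to them, and where a whole thing is asked for, a point or a joint stands for the part that bears it (a point fixed in the world has none). Each returns a list of dicts, best first, with "confidence" (0 to 1); they miss things now and then, are a little off and sometimes report something else, mostly with a low value. They report only what shows in the picture. A call takes as long as a camera call. They do not tell look-alikes from the thing itself.
- finder.find_in(target, camera): "point" ([x, y, z] in m, in world coordinates, good to about 4 mm: the middle of the surface that is visible of it).
- finder.masks_of(target, camera): "region" (480x640 bool, what is visible of it).
The state is a dict: "time_s": time; "qpos": joint angles; "joint_vel": joint speeds; "tau": joint torques, N m; "ee_pos": TCP position; "eef_rot": TCP orientation; "force": force on the tool from outside, world axes, zero at the start; "moment": the same for the moment, N m; "grip_width": finger opening in m; "grip_force": force on a finger pad.
Only numpy, scipy, OpenCV 4.12 (cv2) and the standard library are available. Lean on these libraries where they do the work, as an engineer would, in place of code of your own. Each camera call takes 0.05 s, during which the arm holds its last target. There are 200 camera calls.

## Working session

There is one attempt and no reset: what is moved stays moved. The work goes in short steps, Python scripts to look and compute and a tool call to move; the robot and the scene stay as the last step left them, time stands still between calls to the robot, and variables do not carry over. Pictures are saved under pics/ and viewed, at most 10 in all, crops included, and the job is handed in when it is done.

Besides the shell and the picture viewer there is one more tool, called as name(argument=value, ...), one argument or row to a line, values as JSON. jog_arm: Moves the arm, as the interface text tells. Its arguments: {"type":"object","properties":{"rows":{"type":"array","items":{"type":"object","properties":{"gripper":{"type":"number"},"slide":{"type":"array","items":{"type":"number"}},"spin":{"type":"number"}}}},"squeeze":{"type":"number"}},"required":["rows"]}

```bash
mkdir -p pics; cat > h.py <<'E'
import numpy as np, cv2
from station import telemetry, cams, workorder, finder
def world(name, dep):
    i=cams.camera_info(name); K=np.array(i["camera_matrix"]); R=np.array(i["R"]); t=np.array(i["t"])
    v,u=np.mgrid[:480,:640]
    c=np.stack([(u-K[0,2])/K[0,0],(v-K[1,2])/K[1,1],np.ones_like(u)],-1)*dep[...,None]
    return (c-t)@R   # R^T (c-t)
def proj(name,X):
    i=cams.camera_info(name); c=np.array(i["R"])@np.array(X)+np.array(i["t"]); p=np.array(i["camera_matrix"])@c
    return p[:2]/p[2]
E
python3 - <<'E'
from h import *
for n in("scene","top"):
    p,d=cams.camera(n); cv2.imwrite(f"pics/{n}0.png",p[...,::-1]); np.save(f"{n}.npy",d); np.save(f"{n}p.npy",p)
    for t in("tile_piece","tray_floor","tray","pull_bar","pointer","index","jaw","cradle","panel_stack"):
        for r in finder.find_in(t,n)[:3]:
            print(n,t,np.round(r["point"],3),round(r["confidence"],2),proj(n,r["point"]).round())
print(telemetry.get_obs())
E
```

```text
scene tile_piece [0.238 0.318 0.022] 0.72 [447. 182.]
scene tile_piece [ 0.544 -0.036  0.026] 0.69 [302. 284.]
scene tile_piece [0.559 0.081 0.033] 0.68 [360. 288.]
scene tray_floor [0.472 0.351 0.006] 0.97 [480. 261.]
scene tray [0.474 0.354 0.004] 0.87 [482. 262.]
scene tray [0.652 0.045 0.054] 0.51 [345. 324.]
scene pull_bar [0.651 0.048 0.051] 0.98 [346. 325.]
scene pointer [0.645 0.041 0.048] 0.73 [342. 322.]
scene pointer [0.681 0.022 0.015] 0.18 [332. 348.]
scene index [ 0.544 -0.034  0.024] 0.59 [303. 284.]
scene jaw [0.649 0.043 0.046] 0.61 [343. 325.]
scene cradle [0.679 0.02  0.017] 0.9 [331. 347.]
scene panel_stack [ 0.529 -0.33   0.047] 0.66 [157. 272.]
top tile_piece [0.552 0.085 0.036] 0.91 [270. 233.]
top tile_piece [0.229 0.324 0.019] 0.59 [169. 370.]
top tray_floor [0.469 0.355 0.004] 0.63 [160. 269.]
top tray_floor [ 0.626 -0.095  0.013] 0.59 [344. 204.]
top tray [0.467 0.35  0.006] 0.73 [161. 270.]
top tray [0.638 0.168 0.018] 0.27 [236. 199.]
top pull_bar [0.631 0.049 0.056] 0.58 [285. 199.]
top pointer [0.633 0.047 0.052] 0.84 [285. 199.]
top pointer [0.637 0.16
[... 294 characters left out ...]
3 0.352 0.006] 0.57 [161. 272.]
{'time_s': 1.0, 'qpos': array([-1.25858681e+00,  2.99863033e-01,  1.52100073e+00, -3.05351311e-05,
        1.32067620e+00, -6.66345499e-02]), 'joint_vel': array([-0.00011999, -0.00169293, -0.00120704, -0.00022356, -0.00014859,
        0.00095443]), 'tau': array([ 4.84432476e-04, -5.31666934e+01, -3.52911973e+01,  7.09113968e-02,
        2.13862845e-02, -2.17052667e-05]), 'ee_pos': array([ 0.20338915, -0.51099685,  0.40466556]), 'eef_rot': array([3.14154206e+00, 3.30277703e-05, 3.78851626e-01]), 'force': array([-0.80702568, -0.72845044, -0.25067393]), 'moment': array([-0.0243417 ,  0.04322921,  0.01376062]), 'grip_force': 0.0, 'grip_width': 0.09366278984546977}
```

View pics/top0.png

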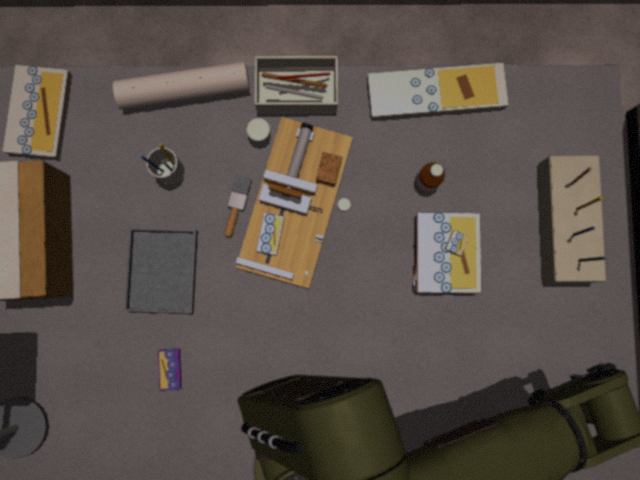

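View pics/scene0.png

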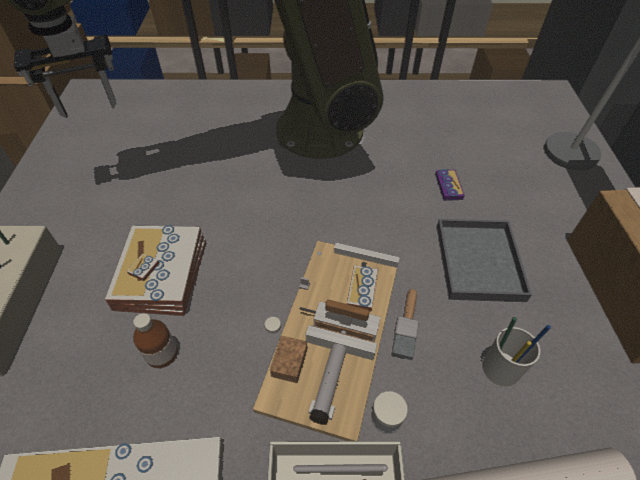

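```bash
python3 - <<'E'
from h import *
p=np.load("scenep.npy"); cv2.imwrite("pics/crop1.png",cv2.resize(p[225:425,240:440,::-1],(600,600),interpolation=cv2.INTER_CUBIC)[:600])
def rect(n,W,m,zr,lab):
    s=m&(W[...,2]>zr[0])&(W[...,2]<zr[1]); 
    k,cc,st,_=cv2.connectedComponentsWithStats(s.astype(np.uint8)); 
    if k<2: print(lab,"none"); return
    for j in np.argsort(-st[1:,4])[:2]+1:
        q=W[cc==j]
        if len(q)<8: continue
        r=cv2.minAreaRect((q[:,:2]*1000).astype(np.float32))
        print(n,lab,len(q),"c",np.round(r[0],1),"size",np.round(r[1],1),"ang",round(r[2],2),"z",np.median(q[:,2]).round(4))
for n in("scene","top"):
    W=world(n,np.load(n+".npy"))
    box=lambda a,b,c,d:(W[...,0]>a)&(W[...,0]<b)&(W[...,1]>c)&(W[...,1]<d)
    rect(n,W,box(.4,.9,-.15,.25),(.012,.024),"bed")
    rect(n,W,box(.47,.63,.0,.16),(.028,.0365),"tile")
    rect(n,W,box(.5,.75,-.05,.2),(.045,.055),"jaws")
    rect(n,W,box(.5,.75,-.05,.2),(.098,.115),"bar")
    rect(n,W,box(.5,.58,-.06,0),(.034,.055),"index")
    rect(n,W,box(.35,.6,.22,.48),(.022,.034),"trayrim")
    rect(n,W,box(.35,.6,.22,.48),(.001,.012),"trayfloor")
E
```

```text
scene bed 10708 c [633.8  26.1] size [185.1 390.3] ang 73.37 z 0.0166
scene bed 1071 c [622.4 171.1] size [ 42.1 151.4] ang 75.04 z 0.0168
scene tile 986 c [552.   85.7] size [49.9 97.2] ang 78.33 z 0.0331
scene tile 182 c [477.3 119.2] size [86.8 17.3] ang 72.96 z 0.0344
scene jaws 1139 c [708.4  27.7] size [129.5  89.1] ang 73.56 z 0.0481
scene jaws 878 c [637.   48.7] size [120.1  44.1] ang 73.4 z 0.0488
scene bar 348 c [645.6  46.2] size [79.6 14.6] ang 73.35 z 0.1037
scene index 32 c [542.3 -32.6] size [15.2  5.5] ang 77.61 z 0.0412
scene trayrim 913 c [467.3 349.5] size [162.3 204.1] ang 87.73 z 0.0258
scene trayfloor 4346 c [460.5 353.5] size [145.3 182.9] ang 87.73 z 0.0045
scene trayfloor 353 c [505.6 298.9] size [254.4 126.7] ang 36.66 z 0.0061
top bed 6075 c [634.2  25.7] size [185.4 391. ] ang 73.36 z 0.0179
top bed 1098 c [772.5  52.5] size [ 55.3 138.7] ang 73.47 z 0.0178
top tile 589 c [553.   84.7] size [50.3 95.8] ang 78.49 z 0.0334
top tile 39 c [483.9 144.7] size [31.5 15. ] ang 73.52 z 0.0339
top jaws 654 c [708.7  27.4] size [130.1  90.5] ang 73.45 z 0.0493
top jaws 590 c [635.4  48.4] size [119.2  42.7] ang 74.26 z 0.0503
top bar 211 c [644.8  45.7] size [77.4 15.5] ang 73.49 z 0.1048
top index 15 c [542.3 -32.7] size [15.3  4.4] ang 74.47 z 0.0415
top trayrim 704 c [467.4 348.1] size [162.3 200.3] ang 87.92 z 0.0275
top trayfloor 4243 c [467.7 351.4] size [148.6 190.7] ang 87.81 z 0.006
top trayfloor 200 c [537.8 249. ] size [96.5 45.6] ang 5.47 z 0.003
```

View pics/crop1.png

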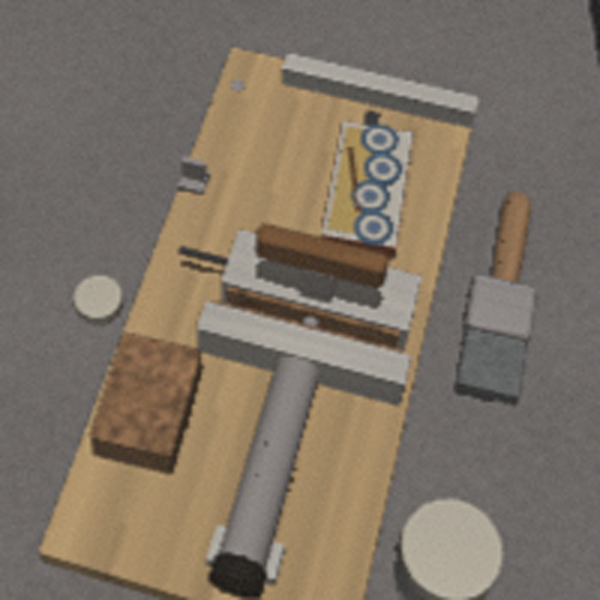

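Tile candidates in the top view are (269,233), yellow/white with blue rings, in the cradle; (170,370), purple, on the table; and (457,243), on the panel stack. The crop confirms the cradle piece: 95x50, top at z 34 mm, between the end wall and the jaw. The pointer is at crop (205,260) and the index plate at (190,175), about 66 mm along the pull.

Moving above the tile piece now.

jog_arm(
  rows=[
    {"gripper":0.094,"slide":[0.545,-0.425,0],"spin":0.581},
    {"gripper":0.094,"slide":[0.545,-0.425,0],"spin":0.581},
    {"gripper":0.094,"slide":[0.545,-0.425,0],"spin":0.581},
    {"gripper":0.094,"slide":[0.545,-0.425,0],"spin":0.581},
    {"gripper":0.094,"slide":[0.545,-0.425,0],"spin":0.581},
    {"gripper":0.094,"slide":[0.545,-0.425,0],"spin":0.581},
    {"gripper":0.094,"slide":[0.545,-0.425,0],"spin":0.581},
    {"gripper":0.094,"slide":[0.545,-0.425,0],"spin":0.581},
  ],
)

```text
time_s: 1.8
ee_pos: [0.4002, -0.1744, 0.405]
eef_rot: [3.141, -0.001, -0.202]
force: [0.5, -0.8, -0.5]
grip_width: 0.0939
grip_force: 0.0
```

jog_arm(
  rows=[
    {"gripper":0.094,"slide":[0.094,-0.2755,0.0],"spin":0},
    {"gripper":0.094,"slide":[0.094,-0.2755,0.0],"spin":0},
    {"gripper":0.094,"slide":[0.094,-0.2755,0.0],"spin":0},
    {"gripper":0.094,"slide":[0.094,-0.2755,0.0],"spin":0},
    {"gripper":0.094,"slide":[0.094,-0.2755,0.0],"spin":0},
    {"gripper":0.094,"slide":[0.094,-0.2755,0.05],"spin":0},
    {"gripper":0.094,"slide":[0.094,-0.2755,0.05],"spin":0},
    {"gripper":0.094,"slide":[0.094,-0.2755,0.05],"spin":0},
  ],
)

```text
time_s: 2.6
ee_pos: [0.5472, 0.0753, 0.3529]
eef_rot: [3.141, 0.003, -0.201]
force: [0.2, -0.1, 0.7]
grip_width: 0.0938
grip_force: 0.0
```

```bash
python3 - <<'E'
from h import *
o=telemetry.get_obs(); print(o["time_s"],o["ee_pos"],o["eef_rot"],o["qpos"])
p,d=cams.camera("wrist"); cv2.imwrite("pics/w1.png",p[...,::-1])
i=cams.camera_info("wrist"); print(i)
E
```

```text
2.6 [0.54718888 0.07529799 0.35294888] [ 3.14057153  0.0034766  -0.20069074] [ 7.04452791e-02  3.52617142e-01  1.57569689e+00 -5.61804961e-05
  1.21690169e+00  1.84195014e+00]
{'camera_matrix': array([[371.64829954,   0.        , 320.57258168],
       [  0.        , 371.64829954, 239.47826284],
       [  0.        ,   0.        ,   1.        ]]), 'tool_from_camera': array([[ 3.93729219e-04, -9.72599549e-01, -2.32486478e-01,
         6.68735999e-02],
       [ 9.99999242e-01,  6.54242166e-04, -1.04344440e-03,
        -7.56307097e-06],
       [ 1.16695601e-03, -2.32485891e-01,  9.72599069e-01,
         1.99124912e-02],
       [ 0.00000000e+00,  0.00000000e+00,  0.00000000e+00,
         1.00000000e+00]])}
```

View pics/w1.png

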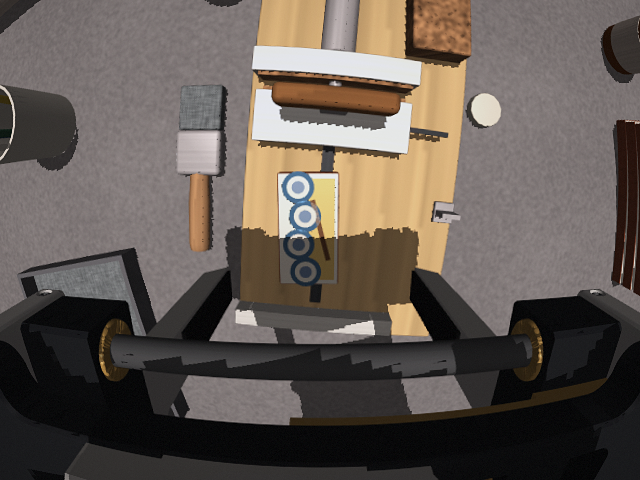

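The wrist view shows the tile piece between the fingers' lines at (308,228), the bar at (337,97), the pointer at (430,134) and the index plate at (445,212). I'll measure the tile and index from here.

```bash
cat >> h.py <<'E'
from scipy.spatial.transform import Rotation as Ro
def wristW():
    o=telemetry.get_obs(); p,d=cams.camera("wrist"); i=cams.camera_info("wrist"); K=np.array(i["camera_matrix"])
    v,u=np.mgrid[:480,:640]; x=u-K[0,2]; y=v-K[1,2]; r=np.hypot(x,y)+1e-9; th=r/K[0,0]
    c=np.stack([np.tan(th)*x/r,np.tan(th)*y/r,np.ones_like(r)],-1)*d[...,None]
    T=np.array(i["tool_from_camera"]); R=Ro.from_euler("xyz",o["eef_rot"]).as_matrix()
    return o,p,(c@T[:3,:3].T+T[:3,3])@R.T+o["ee_pos"]
def comps(W,box,zr,lab):
    a,b,c,d=box; s=(W[...,0]>a)&(W[...,0]<b)&(W[...,1]>c)&(W[...,1]<d)&(W[...,2]>zr[0])&(W[...,2]<zr[1])
    k,cc,st,_=cv2.connectedComponentsWithStats(s.astype(np.uint8))
    if k<2: print(lab,"none"); return
    q=W[cc==np.argmax(st[1:,4])+1]; r=cv2.minAreaRect((q[:,:2]*1000).astype(np.float32))
    print(lab,len(q),"c",np.round(r[0],1),"size",np.round(r[1],1),"ang",round(r[2],2),"z",np.median(q[:,2]).round(4))
E
python3 - <<'E'
from h import *
o,p,W=wristW(); print(o["time_s"],o["ee_pos"],o["eef_rot"])
comps(W,(.47,.63,0.03,.14),(.028,.038),"tile")
comps(W,(.5,.58,-.06,0),(.034,.055),"index")
comps(W,(.5,.75,-.05,.2),(.045,.055),"jaw")
comps(W,(.5,.75,-.05,.2),(.098,.115),"bar")
E
```

```text
2.65 [0.54708143 0.07435896 0.35460262] [ 3.14104324e+00  1.24330972e-03 -2.01742644e-01]
tile 6600 c [551.5  85.4] size [49.9 97.1] ang 78.41 z 0.0347
index 121 c [541.7 -32.9] size [16.2  4. ] ang 75.16 z 0.0435
jaw 6221 c [698.6  30. ] size [130.2  70.7] ang 73.43 z 0.0497
bar 2850 c [644.1  46. ] size [80.  14.8] ang 73.73 z 0.1055
```

jog_arm(
  rows=[
    {"gripper":0.094,"slide":[0.0026,-0.0117,0.0],"spin":0},
    {"gripper":0.094,"slide":[0.0026,-0.0117,0.04],"spin":0},
    {"gripper":0.094,"slide":[0.0026,-0.0117,0.08],"spin":0},
    {"gripper":0.094,"slide":[0.0026,-0.0117,0.115],"spin":0},
    {"gripper":0.094,"slide":[0.0026,-0.0117,0.128],"spin":0},
    {"gripper":0.094,"slide":[0.0026,-0.0117,0.134],"spin":0},
    {"gripper":0.094,"slide":[0.0026,-0.0117,0.134],"spin":0},
    {"gripper":0.094,"slide":[0.0026,-0.0117,0.134],"spin":0},
  ],
)

```text
time_s: 3.5
ee_pos: [0.5526, 0.0856, 0.2225]
eef_rot: [-3.141, -0.003, -0.202]
force: [0.5, 0.2, -0.5]
grip_width: 0.0941
grip_force: 0.0
```

jog_arm(
  rows=[
    {"gripper":0.06,"slide":[0,0,0.001],"spin":0},
    {"gripper":0.03,"slide":[0,0,0.001],"spin":0},
    {"gripper":0.03,"slide":[0,0,0.001],"spin":0},
    {"gripper":0.03,"slide":[0,0,0.001],"spin":0},
    {"gripper":0.03,"slide":[0,0,0.001],"spin":0},
    {"gripper":0.03,"slide":[0,0,0.001],"spin":0},
    {"gripper":0.03,"slide":[0,0,0.001],"spin":0},
    {"gripper":0.03,"slide":[0,0,0.001],"spin":0},
  ],
  squeeze=25,
)

```text
time_s: 4.3
ee_pos: [0.552, 0.0856, 0.2197]
eef_rot: [3.142, 0.0, -0.202]
force: [-0.7, -0.4, 1.6]
grip_width: 0.05
grip_force: 25.0
```

jog_arm(
  rows=[
    {"gripper":0.03,"slide":[0,0,-0.01],"spin":0},
    {"gripper":0.03,"slide":[0,0,-0.03],"spin":0},
    {"gripper":0.03,"slide":[0,0,-0.06],"spin":0},
    {"gripper":0.03,"slide":[0,0,-0.09],"spin":0},
    {"gripper":0.03,"slide":[0,0,-0.11],"spin":0},
    {"gripper":0.03,"slide":[0,0,-0.12],"spin":0},
    {"gripper":0.03,"slide":[0,0,-0.12],"spin":0},
  ],
)

```text
time_s: 5.0
ee_pos: [0.552, 0.0856, 0.341]
eef_rot: [-3.141, -0.002, -0.202]
force: [-0.0, -0.6, -1.7]
grip_width: 0.0495
grip_force: 25.0
```

jog_arm(
  rows=[
    {"gripper":0.03,"slide":[-0.014,-0.024,0],"spin":-0.016},
    {"gripper":0.03,"slide":[-0.034,-0.06,0],"spin":-0.04},
    {"gripper":0.03,"slide":[-0.056,-0.1,0],"spin":-0.068},
    {"gripper":0.03,"slide":[-0.08,-0.143,0],"spin":-0.098},
    {"gripper":0.03,"slide":[-0.104,-0.185,0],"spin":-0.126},
    {"gripper":0.03,"slide":[-0.122,-0.218,0],"spin":-0.148},
    {"gripper":0.03,"slide":[-0.136,-0.242,0],"spin":-0.164},
    {"gripper":0.03,"slide":[-0.136,-0.242,0],"spin":-0.164},
  ],
)

```text
time_s: 5.8
ee_pos: [0.466, 0.3526, 0.3381]
eef_rot: [3.141, 0.002, -0.034]
force: [0.3, -1.1, -1.7]
grip_width: 0.0497
grip_force: 25.0
```

```bash
python3 - <<'E'
from h import *
o,p,W=wristW(); print(o["time_s"],o["ee_pos"],o["eef_rot"],o["grip_width"])
p,d=cams.camera("scene"); W=world("scene",d); z=o["ee_pos"][2]
comps(W,(.38,.55,.27,.43),(z-.2-.012,z-.2+.012),"tile?")
cv2.imwrite("pics/s2.png",p[150:390,380:640,::-1].repeat(2,0).repeat(2,1))
E
```

```text
5.8 [0.46599017 0.35255219 0.33805825] [ 3.14063986e+00  2.03823736e-03 -3.42949230e-02] 0.049726805877369475
tile? 229 c [502.  339.9] size [71.1 35.1] ang 54.69 z 0.1442
```

View pics/s2.png

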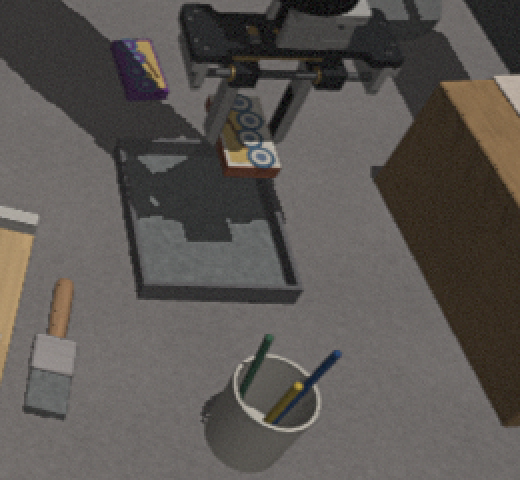

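The tile is held level at crop (250,135) above the tray, glaze up. Lowering it.

jog_arm(
  rows=[
    {"gripper":0.03,"slide":[0,0,0.03],"spin":0},
    {"gripper":0.03,"slide":[0,0,0.07],"spin":0},
    {"gripper":0.03,"slide":[0,0,0.1],"spin":0},
    {"gripper":0.03,"slide":[0,0,0.12],"spin":0},
    {"gripper":0.03,"slide":[0,0,0.126],"spin":0},
    {"gripper":0.03,"slide":[0,0,0.129],"spin":0},
    {"gripper":0.03,"slide":[0,0,0.13],"spin":0},
    {"gripper":0.03,"slide":[0,0,0.13],"spin":0},
  ],
)

```text
time_s: 6.7
ee_pos: [0.4677, 0.3499, 0.2107]
eef_rot: [-3.141, -0.001, -0.038]
force: [-0.7, -0.1, -1.2]
grip_width: 0.0499
grip_force: 25.0
```

jog_arm(
  rows=[
    {"gripper":0.03,"slide":[0,0,0.001],"spin":0},
    {"gripper":0.03,"slide":[0,0,0.002],"spin":0},
    {"gripper":0.03,"slide":[0,0,0.003],"spin":0},
    {"gripper":0.03,"slide":[0,0,0.0035],"spin":0},
    {"gripper":0.03,"slide":[0,0,0.0035],"spin":0},
    {"gripper":0.03,"slide":[0,0,0.0035],"spin":0},
  ],
)

```text
time_s: 7.3
ee_pos: [0.4674, 0.35, 0.2067]
eef_rot: [-3.141, -0.0, -0.038]
force: [-2.2, -1.7, 5.5]
grip_width: 0.05
grip_force: 25.0
```

jog_arm(
  rows=[
    {"gripper":0.055,"slide":[0,0,0],"spin":0},
    {"gripper":0.065,"slide":[0,0,0],"spin":0},
    {"gripper":0.08,"slide":[0,0,0],"spin":0},
    {"gripper":0.08,"slide":[0,0,0],"spin":0},
    {"gripper":0.08,"slide":[0,0,0],"spin":0},
    {"gripper":0.08,"slide":[0,0,-0.03],"spin":0},
    {"gripper":0.08,"slide":[0,0,-0.08],"spin":0},
    {"gripper":0.08,"slide":[0,0,-0.13],"spin":0},
  ],
)

```text
time_s: 8.1
ee_pos: [0.4672, 0.3498, 0.3374]
eef_rot: [3.141, 0.001, -0.038]
force: [0.4, 0.4, -0.3]
grip_width: 0.0797
grip_force: 0.0
```

```bash
python3 - <<'E'
from h import *
o,p,W=wristW(); print(o["time_s"],o["ee_pos"],o["eef_rot"],o["grip_width"])
comps(W,(.38,.55,.27,.43),(.015,.026),"tile wrist")
p,d=cams.camera("top"); W=world("top",d)
comps(W,(.6,.7,-.02,.12),(.098,.115),"bar")
E
```

```text
8.1 [0.46721706 0.34982498 0.33737234] [ 3.14070547e+00  1.27024370e-03 -3.82712208e-02] 0.07971005487777866
tile wrist 6776 c [467.  350.4] size [49.6 97.5] ang 87.88 z 0.0217
bar 206 c [645.   45.7] size [79.2 15.1] ang 72.87 z 0.1054
```

The tile lies flat and centred in the tray, top at z 21.7 mm. Moving on to the bar.

jog_arm(
  rows=[
    {"gripper":0.06,"slide":[0.01,0.015,-0.02],"spin":-0.1},
    {"gripper":0.06,"slide":[0.034,0.053,-0.02],"spin":-0.24},
    {"gripper":0.06,"slide":[0.058,0.091,-0.02],"spin":-0.38},
    {"gripper":0.06,"slide":[0.082,0.129,-0.02],"spin":-0.52},
    {"gripper":0.06,"slide":[0.106,0.167,-0.02],"spin":-0.66},
    {"gripper":0.06,"slide":[0.13,0.205,-0.02],"spin":-0.8},
    {"gripper":0.06,"slide":[0.15,0.236,-0.02],"spin":-0.92},
    {"gripper":0.06,"slide":[0.16,0.251,-0.02],"spin":-1.0},
  ],
)

```text
time_s: 9.0
ee_pos: [0.6188, 0.0902, 0.3555]
eef_rot: [-3.141, 0.0, 0.964]
force: [-0.5, 1.9, -0.5]
grip_width: 0.0601
grip_force: 0.0
```

jog_arm(
  rows=[
    {"gripper":0.06,"slide":[0,0,0],"spin":-0.1},
    {"gripper":0.06,"slide":[0,0,0],"spin":-0.2},
    {"gripper":0.06,"slide":[0,0,0],"spin":-0.3},
    {"gripper":0.06,"slide":[0,0,0],"spin":-0.319},
    {"gripper":0.06,"slide":[0,0,0],"spin":-0.319},
  ],
)

```text
time_s: 9.5
ee_pos: [0.6177, 0.0931, 0.3559]
eef_rot: [-3.141, 0.0, 1.279]
force: [0.6, -0.5, 0.0]
grip_width: 0.0599
grip_force: 0.0
```

```bash
python3 - <<'E'
from h import *
o,p,W=wristW(); print(o["time_s"],o["ee_pos"],o["eef_rot"],o["grip_width"],o["qpos"])
comps(W,(.6,.7,-.02,.12),(.098,.115),"bar")
c,s=np.cos(o["eef_rot"][2]),np.sin(o["eef_rot"][2]); d=np.array([.6448,.0460])-o["ee_pos"][:2]
print(d@[c,s],d@[s,-c],o["ee_pos"][2]-.274, "spin",o["eef_rot"][2]-np.radians(73.45))
E
```

```text
9.5 [0.61771797 0.09306929 0.35586958] [-3.14133910e+00  1.26423787e-04  1.27899539e+00] 0.059919058305124964 [ 9.09214808e-02  5.06076343e-01  1.34937355e+00 -2.35334554e-05
  1.28642519e+00  3.82729041e-01]
bar 1448 c [645.8  52.2] size [67.7 14.6] ang 73.39 z 0.1054
-0.037288658636078754 0.039477975622825554 0.08186958339685962 spin -0.0029489472354786717
```

jog_arm(
  rows=[
    {"gripper":0.06,"slide":[-0.025,0.027,0],"spin":-0.003},
    {"gripper":0.06,"slide":[-0.037,0.0393,0],"spin":-0.003},
    {"gripper":0.06,"slide":[-0.037,0.0393,0.02],"spin":-0.003},
    {"gripper":0.06,"slide":[-0.037,0.0393,0.045],"spin":-0.003},
    {"gripper":0.06,"slide":[-0.037,0.0393,0.07],"spin":-0.003},
    {"gripper":0.06,"slide":[-0.037,0.0393,0.08],"spin":-0.003},
    {"gripper":0.06,"slide":[-0.037,0.0393,0.082],"spin":-0.003},
    {"gripper":0.06,"slide":[-0.037,0.0393,0.082],"spin":-0.003},
  ],
)

```text
time_s: 10.35
ee_pos: [0.645, 0.0464, 0.275]
eef_rot: [3.141, -0.0, 1.283]
force: [0.2, 0.0, 0.7]
grip_width: 0.0603
grip_force: 0.0
```

jog_arm(
  rows=[
    {"gripper":0.03,"slide":[0,0,0],"spin":0},
    {"gripper":0.0,"slide":[0,0,0],"spin":0},
    {"gripper":0.0,"slide":[0,0,0],"spin":0},
    {"gripper":0.0,"slide":[0,0,0],"spin":0},
    {"gripper":0.0,"slide":[0,0,0],"spin":0},
    {"gripper":0.0,"slide":[0,0,0],"spin":0},
    {"gripper":0.0,"slide":[0,0,0],"spin":0},
    {"gripper":0.0,"slide":[0,0,0],"spin":0},
  ],
  squeeze=40,
)

```text
time_s: 11.15
ee_pos: [0.6447, 0.0464, 0.2742]
eef_rot: [-3.141, 0.0, 1.284]
force: [-3.6, -0.2, 2.2]
grip_width: 0.0137
grip_force: 40.0
```

jog_arm(
  rows=[
    {"gripper":0.0,"slide":[0,-0.005,0],"spin":0},
    {"gripper":0.0,"slide":[0,-0.015,0],"spin":0},
    {"gripper":0.0,"slide":[0,-0.027,0],"spin":0},
    {"gripper":0.0,"slide":[0,-0.039,0],"spin":0},
    {"gripper":0.0,"slide":[0,-0.051,0],"spin":0},
    {"gripper":0.0,"slide":[0,-0.06,0],"spin":0},
    {"gripper":0.0,"slide":[0,-0.065,0],"spin":0},
    {"gripper":0.0,"slide":[0,-0.065,0],"spin":0},
  ],
)

```text
time_s: 11.95
ee_pos: [0.5823, 0.0648, 0.2743]
eef_rot: [3.139, -0.001, 1.284]
force: [10.2, -0.9, -6.2]
grip_width: 0.0138
grip_force: 40.0
```

```bash
python3 - <<'E'
from h import *
o=telemetry.get_obs(); print(o["time_s"],o["ee_pos"],o["eef_rot"],o["grip_width"],o["force"])
ex=np.array([np.cos(np.radians(-16.6)),np.sin(np.radians(-16.6))]); ey=np.array([-ex[1],ex[0]]); O=np.array([.6356,.049])
for n in("scene","top","wrist"):
    if n=="wrist": _,p,W=wristW()
    else: p,d=cams.camera(n); W=world(n,d)
    x=(W[...,:2]-O)@ex; y=(W[...,:2]-O)@ey; z=W[...,2]
    for lab,m in(("index",(abs(x+66)<1)),):
        pass
    pt=(y>-.093)&(y<-.066)&(z>.033)&(z<.048)&(x<.03)&(x>-.11)
    ix=(y>-.116)&(y<-.0965)&(z>.032)&(z<.06)&(x<-.04)&(x>-.09)
    jw=(abs(y)<.058)&(z>.046)&(z<.055)&(x<-.0)&(x>-.12)
    for lab,m in(("ptr",pt),("idx",ix),("jaw",jw)):
        if m.sum(): print(n,lab,m.sum(),"x med",np.median(x[m]).round(4),"range",x[m].min().round(4),x[m].max().round(4),"y",y[m].min().round(4),y[m].max().round(4))
    if n!="top":
        u,v=(np.where(ix)[1].mean(),np.where(ix)[0].mean()); u,v=int(u),int(v); print(u,v)
        cv2.imwrite(f"pics/f_{n}.png",cv2.resize(p[max(v-40,0):v+40,max(u-50,0):u+50,::-1],None,fx=6,fy=6,interpolation=cv2.INTER_CUBIC))
E
```

```text
11.95 [0.58232371 0.06482386 0.27425405] [ 3.13885273e+00 -6.10922483e-04  1.28384673e+00] 0.013837925248429202 [10.19086302 -0.90396284 -6.22625673]
scene ptr 37 x med -0.064 range -0.0681 -0.0609 y -0.0919 -0.0677
scene idx 36 x med -0.0652 range -0.0695 -0.0631 y -0.1128 -0.097
scene jaw 479 x med -0.0512 range -0.0853 -0.0407 y -0.0579 0.058
303 279
top ptr 22 x med -0.0643 range -0.0662 -0.0618 y -0.0922 -0.0665
top idx 15 x med -0.0667 range -0.068 -0.0639 y -0.1125 -0.0976
top jaw 18 x med -0.0508 range -0.0746 -0.0417 y -0.0579 0.0567
wrist ptr 60 x med -0.0646 range -0.0666 -0.0627 y -0.093 -0.0816
wrist idx 138 x med -0.0668 range -0.0685 -0.0647 y -0.1138 -0.0966
wrist jaw 6107 x med -0.0693 range -0.0854 -0.0419 y -0.049 0.0579
303 404
```

View pics/f_scene.png

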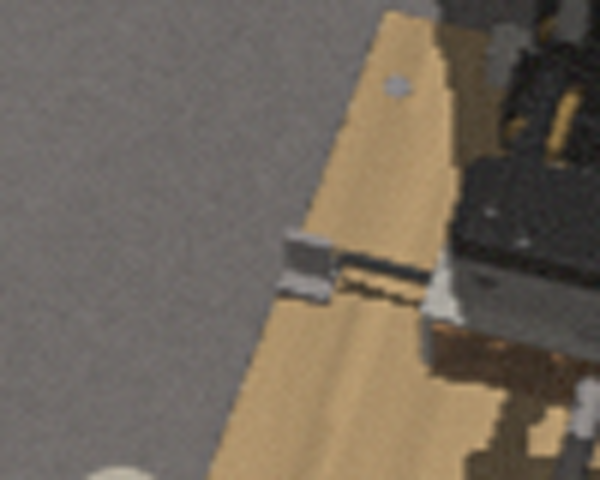

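The pointer at crop (385,268) lines up with the index plate at (312,255), about 2 mm short. I'll pull 2 mm more and hold.

jog_arm(
  rows=[
    {"gripper":0.0,"slide":[0,-0.001,0],"spin":0},
    {"gripper":0.0,"slide":[0,-0.002,0],"spin":0},
    {"gripper":0.0,"slide":[0,-0.002,0],"spin":0},
    {"gripper":0.0,"slide":[0,-0.002,0],"spin":0},
    {"gripper":0.0,"slide":[0,-0.002,0],"spin":0},
    {"gripper":0.0,"slide":[0,-0.002,0],"spin":0},
    {"gripper":0.0,"slide":[0,-0.002,0],"spin":0},
    {"gripper":0.0,"slide":[0,-0.002,0],"spin":0},
  ],
)

```text
time_s: 12.9
ee_pos: [0.5809, 0.0652, 0.2742]
eef_rot: [3.139, -0.001, 1.284]
force: [10.5, -0.7, -6.6]
grip_width: 0.0134
grip_force: 40.0
```

```bash
python3 - <<'E'
from h import *
ex=np.array([np.cos(np.radians(-16.6)),np.sin(np.radians(-16.6))]); ey=np.array([-ex[1],ex[0]]); O=np.array([.6356,.049])
def look():
    o,p,W=wristW(); print(o["time_s"],o["ee_pos"],o["grip_force"],o["force"].round(1))
    x=(W[...,:2]-O)@ex; y=(W[...,:2]-O)@ey; z=W[...,2]
    pt=(y>-.093)&(y<-.066)&(z>.033)&(z<.048)&(x<.03)&(x>-.11); ix=(y>-.116)&(y<-.0965)&(z>.032)&(z<.06)&(x<-.04)&(x>-.09)
    print(np.median(x[pt]),np.median(x[ix]))
for _ in range(4): look()
p,d=cams.camera("top"); comps(world("top",d),(.38,.55,.27,.43),(.015,.026),"tile")
E
```

```text
12.9 [0.58085813 0.06521875 0.27423734] 39.99801456928253 [10.5 -0.7 -6.6]
-0.06647479977833375 -0.06633564824245639
12.95 [0.58085513 0.06524464 0.27426516] 39.997966289520264 [10.2 -0.8 -5.5]
-0.06645472160436375 -0.06655212861489732
13.0 [0.58086185 0.06523488 0.2742623 ] 39.99798774719238 [10.6 -1.3 -5. ]
-0.06643684791691379 -0.06650945255751849
13.05 [0.58086608 0.06521006 0.27425157] 39.99793231487274 [10.6  0.2 -5.3]
-0.06642206695603169 -0.06607308362248494
tile 761 c [467.6 349.4] size [51.7 94.8] ang 87.79 z 0.0212
```

The pointer is level with the plate to within 0.5 mm and steady, and it has been held for over 0.5 s. Handing in.

```bash
python3 -c "
from station import workorder
print(workorder.hand_in())"
```

```text
the job is handed in; nothing more can be done
None
```

The job is handed in, with no verdict returned: the tile piece lies flat, glaze up, in the centre of the tray and let go, and the gripper still holds the jaw with its pointer within about 0.5 mm of the index plate.

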